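Seal the dry box

TASK

The lid of the larger, oblong dry box lies loosely on top with its seal still standing up. Press it down one corner at a time, on the black pad at each corner, pushing each corner fully home before going on to the next, until all four are home and the lid sits flat and sealed. Leave the smaller square box, which is already shut, alone.

Things in the scene. Friction and masses are not known exactly. Their poses are not given: they have to be found in the camera images.
- dry_box: the larger, oblong grey dry box with thick walls, 120 (its x) by 160 (its y) by 55 mm high, fixed to the bench. Origin: centre of its underside, on the bench; z up, y along the long side. It stands at the left or right of the bench, turned up to 20 degrees.
- lid_top (a point): centre of the flat top face of the box's loose aluminium lid (120 x 160 x 8 mm, 0.3 kg, axes along the box's); a vent fitting stands 17 mm over it. Black press pads, 18 mm wide, 2 mm high, at x = +-46, y = +-66 mm. The lid rests on four studs: face 74 mm above the box's origin at the start, 66 mm home. While only some corners are down it tilts, an unpressed corner rising up to 9 mm.
- small_box: the bystander: a smaller, square, grey dry box, 100 by 100 mm, its lid already flat on it (lid face 56 mm above its origin, vent fitting to 73 mm). Fixed to the bench; origin at the centre of its underside. To be left alone.
- stud_near_left (a joint): how far the sealing stud under the lid's corner at -x, +y (in the box's axes) is pressed in: 0 standing up, 0.008 m fully home. It sits at x = +-52, y = +-72 mm of the box, gives way at about 9 N, stops hard at 8 mm and stays where it is left.
- stud_near_right (a joint): how far the sealing stud under the lid's corner at -x, -y (in the box's axes) is pressed in: 0 standing up, 0.008 m fully home. It sits at x = +-52, y = +-72 mm of the box, gives way at about 9 N, stops hard at 8 mm and stays where it is left.
- stud_far_left (a joint): how far the sealing stud under the lid's corner at +x, +y (in the box's axes) is pressed in: 0 standing up, 0.008 m fully home. It sits at x = +-52, y = +-72 mm of the box, gives way at about 9 N, stops hard at 8 mm and stays where it is left.
- stud_far_right (a joint): how far the sealing stud under the lid's corner at +x, -y (in the box's axes) is pressed in: 0 standing up, 0.008 m fully home. It sits at x = +-52, y = +-72 mm of the box, gives way at about 9 N, stops hard at 8 mm and stays where it is left.

How it is judged:
On the way, in this order (a step that is already met when the one before it is completed fails the run):
1. exactly one of the four corners pressed home, the others still up (((value of joint stud_near_left above 0.0065 m and value of joint each of stud_near_right, stud_far_left, stud_far_right below 0.0065 m) or (value of joint each of stud_near_left, stud_far_left, stud_far_right below 0.0065 m and value of joint stud_near_right above 0.0065 m) or (value of joint each of stud_near_left, stud_near_right, stud_far_right below 0.0065 m and value of joint stud_far_left above 0.0065 m) or (value of joint each of stud_near_left, stud_near_right, stud_far_left below 0.0065 m and value of joint stud_far_right above 0.0065 m))), for 0.2 s.
2. exactly two of the four corners pressed home, the others still up (((value of joint each of stud_near_left, stud_near_right above 0.0065 m and value of joint each of stud_far_left, stud_far_right below 0.0065 m) or (value of joint each of stud_near_left, stud_far_left above 0.0065 m and value of joint each of stud_near_right, stud_far_right below 0.0065 m) or (value of joint each of stud_near_left, stud_far_right above 0.0065 m and value of joint each of stud_near_right, stud_far_left below 0.0065 m) or (value of joint each of stud_near_left, stud_far_right below 0.0065 m and value of joint each of stud_near_right, stud_far_left above 0.0065 m) or (value of joint each of stud_near_left, stud_far_left below 0.0065 m and value of joint each of stud_near_right, stud_far_right above 0.0065 m) or (value of joint each of stud_near_left, stud_near_right below 0.0065 m and value of joint each of stud_far_left, stud_far_right above 0.0065 m))), for 0.2 s.
3. exactly three of the four corners pressed home, the others still up (((value of joint each of stud_near_left, stud_near_right, stud_far_left above 0.0065 m and value of joint stud_far_right below 0.0065 m) or (value of joint each of stud_near_left, stud_near_right, stud_far_right above 0.0065 m and value of joint stud_far_left below 0.0065 m) or (value of joint each of stud_near_left, stud_far_left, stud_far_right above 0.0065 m and value of joint stud_near_right below 0.0065 m) or (value of joint stud_near_left below 0.0065 m and value of joint each of stud_near_right, stud_far_left, stud_far_right above 0.0065 m))), for 0.2 s.
At the end, for the whole second after the job is handed in: All four studs are pressed in at least 6.5 of their 8 mm, and the lid lies on them: its top face at most 68.5 mm above the box's origin (home is 66), level within 1.7 degrees, centred within 10 mm (value of joint each of stud_near_left, stud_near_right, stud_far_left, stud_far_right above 0.0065 m and z of lid_top in the frame of dry_box below 0.0685 m and angle between the z axis of lid_top and the z axis of dry_box, either way round below 0.03 rad and horizontal distance between lid_top and dry_box below 0.01 m); the robot touches nothing.
It fails at once if the smaller box is pushed (more than 4 N) (contact force between any of the fingers, the arm and small_box above 4 N).
It also fails if it takes over 48 s, if anything falls off the work surface, if the arm or the gripper's body presses on something with over 40 N, if the wrist force passes 120 N, or if a joint passes its speed limit or range.

ROBOT

A 7-joint arm with a two-finger parallel gripper is mounted at the origin on a cart in front of the work surface, level with it; the furniture and walls round the work are solid. World frame = base frame: x ahead of the robot, y to its left, z up, the work surface at z = 0. Lengths are in m, angles in rad, forces in N, time in s.
With the tool pointing down it reaches from about 0.4 to 0.85 m from the base axis. Payload 10.4 kg.
Tool frame: the origin (TCP) lies on the centre line of the jaws, within the pads' length; the fingertips stand 17 mm ahead of it and the grasp point (between the pads) lies 2 mm behind it; z points along the fingers, y is the line along which they close (so a half turn about z gives the same grasp; the last joint's range is limited). The gripper opens to 85 mm and grips with 20 to 120 N. Pads are 22 mm wide; open, the fingers measure 114 mm over their backs; the gripper's body (76 mm by 85 mm) begins 54 mm behind the grasp point. The pads swing forward as they close: fully open they stand 13 mm farther back than shut.
Start: joints at [1.221, 0.332, -0.065, 1.46, 0.022, 1.35, -0.088], TCP at [0.201, -0.592, 0.248] pointing down, gripper open.
Joint ranges: [-2.6, 2.6], [-0.5, 2.12], [-1.47, 1.34], [0.16, 2.42], [-1.27, 4.41], [0.06, 2.06], [-2.6, 2.6]. Speed limits (rad/s): [2.22, 2.22, 2.79, 2.79, 3.14, 3.14, 3.14].

INTERFACE

Orientations are given as a 3x3 rotation matrix whose columns are the frame's x, y, z axes.
In Python, from workcell import r gives the robot as it stands. The module is installed in compiled form; this text tells all that it offers.
- The arm moves only by the tool arm_command, never from a script. Its argument "series" is a list of rows, each an object with "fingers": the closure, from 0 (fully open) to 1 (shut); "linear": the shift along the tool's x, y, z in cm, a list of three; "turn": the turn, a rotation vector about the tool's x, y, z in degrees, a list of three. In form: [{"fingers": fingers, "linear": [dx, dy, dz], "turn": [rx, ry, rz]}, ...]. A call has exactly 5 rows; each row is the pose to reach, as a shift and turn from the pose commanded when the call began, along the tool's axes at that moment; what a row does not reach only later rows make up. A row lasts 1/10 s, in which the tool goes at most 50 mm and 8.59 degrees, less where a joint would pass 70% of its speed; a pose out of reach is approached as far as the arm can. A call with a gripper value outside its range is refused whole. The fingers move at their own pace and stop on an object; "grip_force" is the grip in N (left out, the last holds). Time passes only in rows, so rows that repeat a pose let the fingers close, or fill a call up. It gives the time, the measured TCP pose, the force, the opening and the grip force at its end, in the units of the state.
- r.sense(): the state, without advancing time (a new reading comes with each control period).
- r.get_image(name): name is "scene" or "side" or "wrist"; returns a dict with "img" (400x640x3 uint8, red, green, blue), "intrinsics" (3x3 intrinsics, pixels), "rvec" (rotation vector, rad) and "tvec" (3), from world to camera coordinates, as OpenCV has them. Camera axes: x right, y down, z forward; pixel columns grow to the right and rows downward; lengths in m; the calibration is good to about 2 mm. A picture is of the moment at which its call begins. There is no depth.
- r.job_done(): hands the job in; it is judged then, once.
The state is a dict: "time_s": time; "joints": joint angles; "qvel": joint speeds; "tau": joint torques, N m; "eef_pos": TCP position; "tcp_rot": TCP orientation; "ft_force": force on the tool from outside, world axes, zero at the start; "wrist_torque": the same for the moment, N m; "finger_gap": finger opening in m; "finger_force": force on a finger pad.
Only numpy, scipy, OpenCV 4.12 (cv2) and the standard library are available. Lean on these libraries where they do the work, as an engineer would, in place of code of your own. Each camera call takes 0.05 s, during which the arm holds its last target. There are 200 camera calls.

## Working session

There is one attempt and no reset: what is moved stays moved. The work goes in short steps, Python scripts to look and compute and a tool call to move; the robot and the scene stay as the last step left them, time stands still between calls to the robot, and variables do not carry over. Pictures are saved under pics/ and viewed, at most 10 in all, crops included, and the job is handed in when it is done.

Besides the shell and the picture viewer there is one more tool, called after "Emit:" as name([rows], argument=value, ...), one row to a line, values as JSON. arm_command: Moves the arm, as the interface text tells. Its arguments: {"type":"object","properties":{"series":{"type":"array","items":{"type":"object","properties":{"fingers":{"type":"number"},"linear":{"type":"array","items":{"type":"number"}},"turn":{"type":"array","items":{"type":"number"}}}}},"grip_force":{"type":"number"}},"required":["series"]}

```bash
mkdir -p pics; python3 - <<'E'
from workcell import r
import cv2
for n in ("scene","side"):
    d=r.get_image(n); cv2.imwrite(f"pics/{n}0.png",d["img"][:,:,::-1])
s=r.sense(); print(s["time_s"],s["eef_pos"],s["tcp_rot"],s["ft_force"],s["finger_gap"])
E
```

```text
0.1 [ 0.20054571 -0.59160752  0.24759136] [[ 9.47077490e-01  3.21004710e-01 -4.51397349e-04]
 [ 3.21005025e-01 -9.47076716e-01  1.21195137e-03]
 [-3.84658201e-05 -1.29271268e-03 -9.99999164e-01]] [ 0.07866426 -0.32392469  0.13356165] 0.08554432469479638
```

View pics/scene0.png

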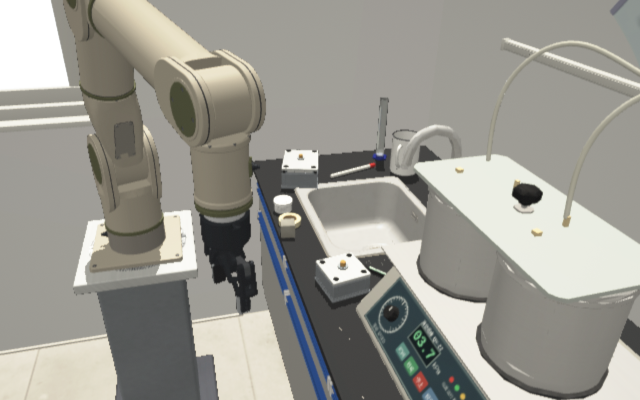

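View pics/side0.png

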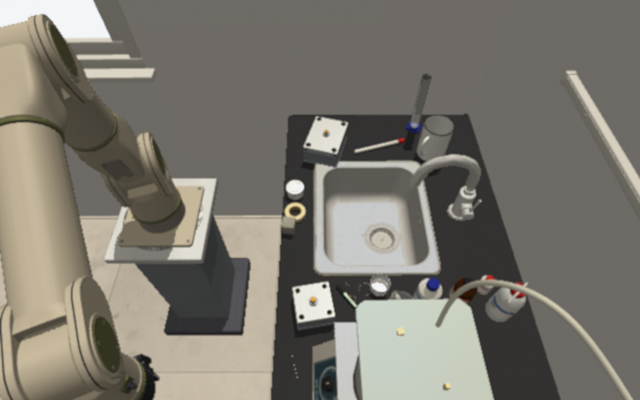

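The scene view shows two boxes: one at about (300,165) and one at (343,273). In the side view they are at (326,138) and (313,303). The upper one looks oblong, so I'll enlarge both.

```bash
python3 - <<'E'
import cv2,numpy as np
a=cv2.imread("pics/side0.png");b=cv2.imread("pics/scene0.png")
f=lambda i,x,y,w,h:cv2.resize(i[y:y+h,x:x+w],(400,300),interpolation=cv2.INTER_CUBIC)
cv2.imwrite("pics/crop.png",np.vstack([np.hstack([f(a,290,105,80,60),f(a,275,270,80,60)]),np.hstack([f(b,260,140,80,60),f(b,303,242,80,60)])]))
E
```

```text
(no output)
```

View pics/crop.png

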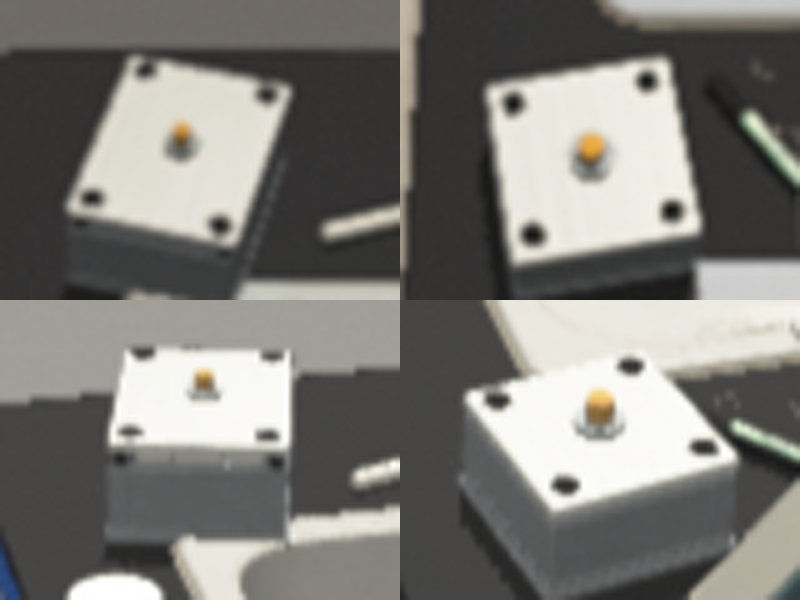

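The upper box is the oblong one, its lid raised on studs. Its pads in the side view are at about (319,119), (343,124), (308,144.5) and (334,150). In the scene view they are at (288.5,150.5), (314.5,151), (286,166.5) and (313.5,167).

```bash
cat > h.py <<'E'
import numpy as np,cv2
from workcell import r
PX=np.array([[x,y] for x in(-.046,.046) for y in(-.066,.066)])
def world(p,z=.076):
    c,s=np.cos(p[2]),np.sin(p[2]); return np.c_[PX@np.array([[c,s],[-s,c]])+p[:2],np.full(4,z)]
def back(d,uv,z):
    R=cv2.Rodrigues(d["rvec"])[0]; C=-R.T@np.ravel(d["tvec"])
    q=cv2.undistortPoints(np.array(uv,float).reshape(-1,1,2),d["intrinsics"],None)[:,0]
    v=np.c_[q,np.ones(len(q))]@R; return C+v*((z-C[2])/v[:,2])[:,None]
def rel(P):  # shift in tool axes, cm
    s=r.sense(); return (np.asarray(P)-s["eef_pos"])@s["tcp_rot"]*100
E
python3 - <<'E'
from h import *
np.set_printoptions(precision=4,suppress=True)
for n,uv in (("side",[(319,119),(343.2,124),(308.2,144.6),(334,150.2)]),("scene",[(288.4,150.4),(314.6,151),(286,166.4),(313.4,167)])):
    P=back(r.get_image(n),uv,.076); print(n,P[:,:2],P.mean(0)); 
    print([np.linalg.norm(P[i]-P[j]) for i,j in((0,1),(0,2),(1,3),(2,3))])
    print(np.degrees([np.arctan2(*(P[i]-P[j])[1::-1]) for i,j in((0,2),(1,3))]))
d=r.get_image("side");print(back(d,[(313,301)],.06))
E
```

```text
side [[0.5101 0.3661]
 [0.597  0.3393]
 [0.4724 0.2388]
 [0.5607 0.2119]] [0.535 0.289 0.076]
[np.float64(0.09094470794996588), np.float64(0.13272130151343906), np.float64(0.132424377001177), np.float64(0.09230330181210128)]
[73.5128 74.1019]
scene [[0.5058 0.3674]
 [0.595  0.3414]
 [0.4693 0.2378]
 [0.5565 0.2128]] [0.5317 0.2898 0.076 ]
[np.float64(0.0928960915893135), np.float64(0.13460509587213287), np.float64(0.13429672025786368), np.float64(0.09078796121579001)]
[74.2236 73.325 ]
[[ 0.4918 -0.3174  0.06  ]]
```

Emit:
arm_command([
  {"fingers": 1,"linear": [3.2,-3.1,0],"turn": [0,0,0]},
  {"fingers": 1,"linear": [6.4,-6.2,0],"turn": [0,0,0]},
  {"fingers": 1,"linear": [9.6,-9.3,0],"turn": [0,0,0]},
  {"fingers": 1,"linear": [12.8,-12.4,0],"turn": [0,0,0]},
  {"fingers": 1,"linear": [16,-15.5,0],"turn": [0,0,0]},
])

```text
time_s: 0.75
eef_pos: [0.303, -0.3921, 0.2483]
tcp_rot: [[0.947, 0.321, 0.0], [0.321, -0.947, -0.0], [-0.0, 0.0, -1.0]]
ft_force: [1.2, 0.1, 0.4]
finger_gap: 0.0123
finger_force: 0.0
```

Emit:
arm_command([
  {"fingers": 1,"linear": [3.2,-3.1,0],"turn": [0,0,0]},
  {"fingers": 1,"linear": [6.4,-6.2,0],"turn": [0,0,0]},
  {"fingers": 1,"linear": [9.6,-9.3,0],"turn": [0,0,0]},
  {"fingers": 1,"linear": [12.8,-12.4,0],"turn": [0,0,0]},
  {"fingers": 1,"linear": [16,-15.5,0],"turn": [0,0,0]},
])

```text
time_s: 1.25
eef_pos: [0.4047, -0.1939, 0.2485]
tcp_rot: [[0.947, 0.321, 0.0], [0.321, -0.947, -0.001], [0.0, 0.001, -1.0]]
ft_force: [0.7, -0.7, -0.7]
finger_gap: 0.0001
finger_force: 0.0
```

```bash
python3 -c "
from h import *
s=r.sense();print(s['time_s'],s['eef_pos'],s['joints'],s['ft_force'],rel([.45,.05,.2]),rel([.508,.3665,.16]))"
```

```text
1.25 [ 0.40467753 -0.19389408  0.2485181 ] [ 0.80378721 -0.03857764 -0.4431003   1.87889835 -0.01668774  1.29692961
 -0.87864714] [ 0.72913272 -0.74009755 -0.6553092 ] [ 12.11791769 -21.64901314   4.83744386] [ 27.76658756 -49.76716941   8.81876521]
```

Emit:
arm_command([
  {"fingers": 1,"linear": [2.2,-4,0.5],"turn": [0,0,0]},
  {"fingers": 1,"linear": [4.4,-8,1],"turn": [0,0,0]},
  {"fingers": 1,"linear": [6.6,-12,1.5],"turn": [0,0,0]},
  {"fingers": 1,"linear": [8.8,-16,2],"turn": [0,0,0]},
  {"fingers": 1,"linear": [11,-20,2.5],"turn": [0,0,0]},
])

```text
time_s: 1.75
eef_pos: [0.4441, 0.0309, 0.2234]
tcp_rot: [[0.947, 0.321, 0.001], [0.321, -0.947, -0.001], [0.001, 0.001, -1.0]]
ft_force: [1.6, -0.7, -0.6]
finger_gap: -0.0001
finger_force: 0.0
```

Emit:
arm_command([
  {"fingers": 1,"linear": [2.2,-4,0.5],"turn": [0,0,0]},
  {"fingers": 1,"linear": [4.4,-8,1],"turn": [0,0,0]},
  {"fingers": 1,"linear": [6.6,-12,1.5],"turn": [0,0,0]},
  {"fingers": 1,"linear": [8.8,-16,2],"turn": [0,0,0]},
  {"fingers": 1,"linear": [11,-20,2.5],"turn": [0,0,0]},
])

```text
time_s: 2.25
eef_pos: [0.4845, 0.2554, 0.1981]
tcp_rot: [[0.947, 0.32, 0.001], [0.32, -0.947, -0.0], [0.001, 0.0, -1.0]]
ft_force: [1.2, 0.1, 0.2]
finger_gap: 0.0005
finger_force: 0.0
```

```bash
python3 -c "
from h import *
d=r.get_image('wrist');cv2.imwrite('pics/w1.png',d['img'][:,:,::-1])
s=r.sense();print(s['time_s'],s['eef_pos'],s['joints'],s['ft_force'],rel([.508,.3665,.12]))
P=world([.5335,.2895,np.radians(-16.2)]);print(P,cv2.projectPoints(P,d['rvec'],d['tvec'],d['intrinsics'],None)[0][:,0])"
```

```text
2.3 [0.48274166 0.26312116 0.19714926] [ 0.17762868  0.32419576 -0.8956729   1.69494068  0.26076898  1.24809125
 -2.01351548] [-4.64362481  2.65833971 -0.55325237] [ 5.7637953  -8.90792844  7.75881719]
[[0.47091308 0.23895421 0.076     ]
 [0.5077399  0.36571297 0.076     ]
 [0.5592601  0.21328703 0.076     ]
 [0.59608692 0.34004579 0.076     ]] [[328.21087292 218.00087142]
 [193.38482667 129.90531156]
 [395.48814482 129.71117747]
 [253.23257713  22.48224324]]
```

View pics/w1.png

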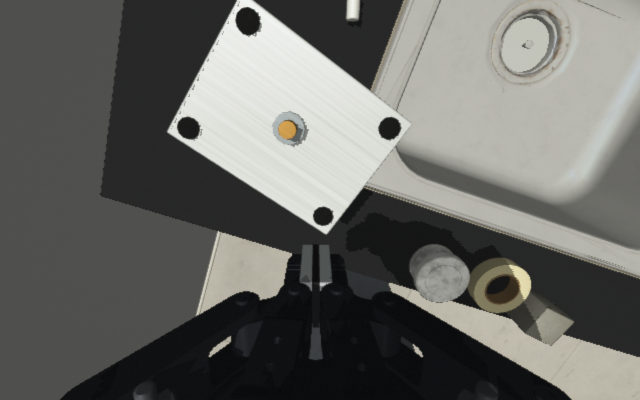

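The pads in the wrist picture are at (323,216), (188.5,127.5), (389.5,128.5) and (248,21). That is within about 3 mm of the fit. Next I go over the near-left pad, turning back for joint margin.

Emit:
arm_command([
  {"fingers": 1,"linear": [1.4,-2.2,0.5],"turn": [0,0,-8]},
  {"fingers": 1,"linear": [2.8,-4.4,1.5],"turn": [0,0,-16]},
  {"fingers": 1,"linear": [4.2,-6.6,2.5],"turn": [0,0,-24]},
  {"fingers": 1,"linear": [5.7,-8.7,4],"turn": [0,0,-32]},
  {"fingers": 1,"linear": [5.7,-8.7,5.5],"turn": [0,0,-40]},
])

```text
time_s: 2.8
eef_pos: [0.5096, 0.3579, 0.1426]
tcp_rot: [[0.512, 0.859, -0.001], [0.859, -0.512, 0.002], [0.002, -0.002, -1.0]]
ft_force: [0.4, 0.2, 0.7]
finger_gap: -0.0001
finger_force: 0.0
```

Emit:
arm_command([
  {"fingers": 1,"linear": [0,0,0],"turn": [0,0,0]},
  {"fingers": 1,"linear": [0,0,0],"turn": [0,0,0]},
  {"fingers": 1,"linear": [0,0,0],"turn": [0,0,0]},
  {"fingers": 1,"linear": [0,0,0],"turn": [0,0,0]},
  {"fingers": 1,"linear": [0,0,0],"turn": [0,0,0]},
])

```text
time_s: 3.3
eef_pos: [0.5106, 0.3543, 0.1441]
tcp_rot: [[0.52, 0.854, 0.001], [0.854, -0.52, 0.0], [0.001, 0.001, -1.0]]
ft_force: [-0.5, -0.6, -0.6]
finger_gap: 0.0
finger_force: 0.0
```

```bash
python3 -c "
from h import *
np.set_printoptions(precision=3,suppress=True)
d=r.get_image('wrist');cv2.imwrite('pics/w2.png',d['img'][:,:,::-1])
s=r.sense();print(s['time_s'],s['eef_pos'],s['tcp_rot'],s['joints'],s['ft_force'],rel([.508,.366,.11]))
P=world([.5335,.2895,np.radians(-16.2)]);print(cv2.projectPoints(P,d['rvec'],d['tvec'],d['intrinsics'],None)[0][:,0])"
```

```text
3.35 [0.51  0.354 0.144] [[ 0.52   0.854  0.001]
 [ 0.854 -0.52  -0.   ]
 [ 0.001  0.001 -1.   ]] [ 0.018  0.583 -0.952  1.56   0.492  1.255 -1.558] [ 0.5   -0.27  -0.246] [ 0.865 -0.823  3.389]
[[347.856 359.171]
 [302.994 211.452]
 [462.202 335.016]
 [438.592 176.776]]
```

View pics/w2.png

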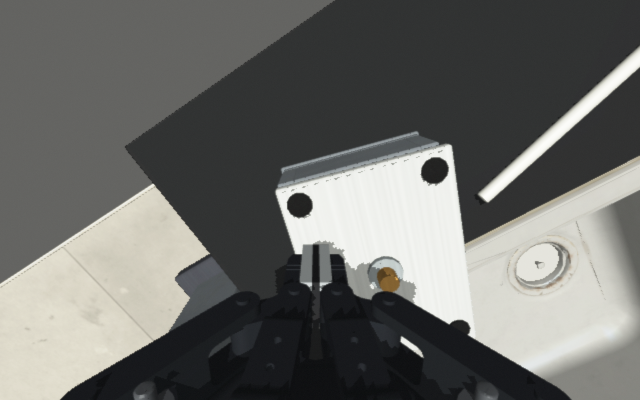

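The wrist view shows the near-left pad at (299.5,205.5) and the far-left pad at (434.5,170.5).

```bash
python3 -c "
from h import *
d=r.get_image('wrist')
print(back(d,[(299.5,205.5),(434.5,170.5)],.076)); print(rel([.508,.366,.11]))"
```

```text
[[0.50793394 0.37063959 0.076     ]
 [0.59540889 0.34541862 0.076     ]]
[ 0.8688764  -0.81404336  3.37288863]
```

Emit:
arm_command([
  {"fingers": 1,"linear": [1.1,-1,0],"turn": [0,0,0]},
  {"fingers": 1,"linear": [1.1,-1,1.5],"turn": [0,0,0]},
  {"fingers": 1,"linear": [1.1,-1,3],"turn": [0,0,0]},
  {"fingers": 1,"linear": [1.1,-1,4.3],"turn": [0,0,0]},
  {"fingers": 1,"linear": [1.1,-1,4.6],"turn": [0,0,0]},
])

```text
time_s: 3.9
eef_pos: [0.5068, 0.3676, 0.0945]
tcp_rot: [[0.52, 0.854, -0.003], [0.854, -0.52, -0.002], [-0.003, -0.001, -1.0]]
ft_force: [-0.4, -0.8, 0.4]
finger_gap: 0.0
finger_force: 0.0
```

Emit:
arm_command([
  {"fingers": 1,"linear": [0,0,0.2],"turn": [0,0,0]},
  {"fingers": 1,"linear": [0,0,0.4],"turn": [0,0,0]},
  {"fingers": 1,"linear": [0,0,0.6],"turn": [0,0,0]},
  {"fingers": 1,"linear": [0,0,0.8],"turn": [0,0,0]},
  {"fingers": 1,"linear": [0,0,0.8],"turn": [0,0,0]},
])

```text
time_s: 4.4
eef_pos: [0.5075, 0.3695, 0.0903]
tcp_rot: [[0.519, 0.855, 0.001], [0.855, -0.519, 0.0], [0.001, 0.001, -1.0]]
ft_force: [-1.6, -0.3, 4.5]
finger_gap: -0.0001
finger_force: 2.3
```

Emit:
arm_command([
  {"fingers": 1,"linear": [0,0,0.1],"turn": [0,0,0]},
  {"fingers": 1,"linear": [0,0,0.2],"turn": [0,0,0]},
  {"fingers": 1,"linear": [0,0,0.3],"turn": [0,0,0]},
  {"fingers": 1,"linear": [0,0,0.4],"turn": [0,0,0]},
  {"fingers": 1,"linear": [0,0,0.4],"turn": [0,0,0]},
])

```text
time_s: 4.9
eef_pos: [0.5073, 0.3699, 0.0866]
tcp_rot: [[0.519, 0.855, 0.001], [0.855, -0.519, 0.001], [0.001, 0.0, -1.0]]
ft_force: [-3.0, -1.3, 5.6]
finger_gap: 0.0001
finger_force: 3.6
```

Emit:
arm_command([
  {"fingers": 1,"linear": [0,0,0.1],"turn": [0,0,0]},
  {"fingers": 1,"linear": [0,0,0.1],"turn": [0,0,0]},
  {"fingers": 1,"linear": [0,0,0.2],"turn": [0,0,0]},
  {"fingers": 1,"linear": [0,0,0.2],"turn": [0,0,0]},
  {"fingers": 1,"linear": [0,0,0.2],"turn": [0,0,0]},
])

```text
time_s: 5.4
eef_pos: [0.5074, 0.37, 0.0861]
tcp_rot: [[0.519, 0.855, 0.002], [0.855, -0.519, 0.001], [0.002, 0.001, -1.0]]
ft_force: [-7.4, -5.8, 21.2]
finger_gap: -0.0002
finger_force: 10.5
```

Emit:
arm_command([
  {"fingers": 1,"linear": [0,0,0.1],"turn": [0,0,0]},
  {"fingers": 1,"linear": [0,0,0.1],"turn": [0,0,0]},
  {"fingers": 1,"linear": [0,0,0.2],"turn": [0,0,0]},
  {"fingers": 1,"linear": [0,0,0.2],"turn": [0,0,0]},
  {"fingers": 1,"linear": [0,0,0.2],"turn": [0,0,0]},
])

```text
time_s: 5.9
eef_pos: [0.5076, 0.3701, 0.0856]
tcp_rot: [[0.519, 0.855, 0.003], [0.855, -0.519, 0.0], [0.002, 0.002, -1.0]]
ft_force: [-10.2, -10.0, 34.2]
finger_gap: -0.0
finger_force: 17.0
```

Emit:
arm_command([
  {"fingers": 1,"linear": [0,0,-2],"turn": [0,0,0]},
  {"fingers": 1,"linear": [0,0,-4.5],"turn": [0,0,0]},
  {"fingers": 1,"linear": [0.8,3,-4.5],"turn": [0,0,0]},
  {"fingers": 1,"linear": [1.6,6,-4.5],"turn": [0,0,0]},
  {"fingers": 1,"linear": [2.4,8.8,-4.5],"turn": [0,0,0]},
])

```text
time_s: 6.4
eef_pos: [0.5967, 0.3433, 0.127]
tcp_rot: [[0.52, 0.854, 0.001], [0.854, -0.52, -0.0], [0.001, 0.001, -1.0]]
ft_force: [1.6, 0.3, 0.4]
finger_gap: 0.0001
finger_force: 0.0
```

```bash
python3 - <<'E'
from h import *
d=r.get_image('side');e=r.get_image('scene')
f=lambda i,x,y,w,h:cv2.resize(i[y:y+h,x:x+w,::-1],(400,300),interpolation=cv2.INTER_CUBIC)
cv2.imwrite('pics/c2.png',np.hstack([f(d['img'],290,105,80,60),f(e['img'],260,140,80,60)]))
print(r.sense()['ft_force'],rel([.596,.343,.1]))
E
```

```text
[-0.28433769 -0.50151867  0.21756535] [ 2.07774566e-03 -3.91255168e-01  2.60644316e+00]
```

View pics/c2.png

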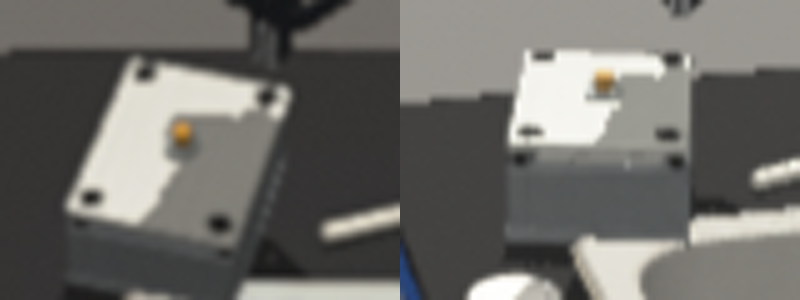

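Emit:
arm_command([
  {"fingers": 1,"linear": [0,-0.3,1.5],"turn": [0,0,0]},
  {"fingers": 1,"linear": [0,-0.3,2.4],"turn": [0,0,0]},
  {"fingers": 1,"linear": [0,-0.3,2.8],"turn": [0,0,0]},
  {"fingers": 1,"linear": [0,-0.3,3],"turn": [0,0,0]},
  {"fingers": 1,"linear": [0,-0.3,3.2],"turn": [0,0,0]},
])

```text
time_s: 7.0
eef_pos: [0.5922, 0.3458, 0.0943]
tcp_rot: [[0.519, 0.855, 0.0], [0.855, -0.519, 0.0], [0.0, 0.0, -1.0]]
ft_force: [0.7, 0.5, 0.1]
finger_gap: 0.0
finger_force: 0.0
```

Emit:
arm_command([
  {"fingers": 1,"linear": [0,0,0.2],"turn": [0,0,0]},
  {"fingers": 1,"linear": [0,0,0.3],"turn": [0,0,0]},
  {"fingers": 1,"linear": [0,0,0.4],"turn": [0,0,0]},
  {"fingers": 1,"linear": [0,0,0.5],"turn": [0,0,0]},
  {"fingers": 1,"linear": [0,0,0.6],"turn": [0,0,0]},
])

```text
time_s: 7.5
eef_pos: [0.5927, 0.3457, 0.0889]
tcp_rot: [[0.519, 0.855, 0.001], [0.855, -0.519, 0.0], [0.001, 0.0, -1.0]]
ft_force: [-1.2, -0.6, 5.3]
finger_gap: -0.0
finger_force: 2.5
```

Emit:
arm_command([
  {"fingers": 1,"linear": [0,0,0.1],"turn": [0,0,0]},
  {"fingers": 1,"linear": [0,0,0.2],"turn": [0,0,0]},
  {"fingers": 1,"linear": [0,0,0.3],"turn": [0,0,0]},
  {"fingers": 1,"linear": [0,0,0.4],"turn": [0,0,0]},
  {"fingers": 1,"linear": [0,0,0.5],"turn": [0,0,0]},
])

```text
time_s: 8.0
eef_pos: [0.5928, 0.346, 0.0854]
tcp_rot: [[0.519, 0.855, 0.002], [0.855, -0.519, 0.001], [0.001, 0.001, -1.0]]
ft_force: [-5.5, -5.7, 21.9]
finger_gap: -0.0004
finger_force: 10.7
```

Emit:
arm_command([
  {"fingers": 1,"linear": [0,0,0.1],"turn": [0,0,0]},
  {"fingers": 1,"linear": [0,0,0.2],"turn": [0,0,0]},
  {"fingers": 1,"linear": [0,0,0.2],"turn": [0,0,0]},
  {"fingers": 1,"linear": [0,0,0],"turn": [0,0,0]},
  {"fingers": 1,"linear": [0,0,-1.5],"turn": [0,0,0]},
])

```text
time_s: 8.5
eef_pos: [0.592, 0.345, 0.0976]
tcp_rot: [[0.519, 0.855, -0.001], [0.855, -0.519, -0.001], [-0.002, -0.001, -1.0]]
ft_force: [-0.5, 0.3, -0.2]
finger_gap: 0.0
finger_force: 0.0
```

Emit:
arm_command([
  {"fingers": 1,"linear": [0,0,-2.5],"turn": [0,0,0]},
  {"fingers": 1,"linear": [-4,1.2,-3],"turn": [0,0,0]},
  {"fingers": 1,"linear": [-8,2.4,-3],"turn": [0,0,0]},
  {"fingers": 1,"linear": [-11.5,3.4,-3],"turn": [0,0,0]},
  {"fingers": 1,"linear": [-12.9,3.8,-3],"turn": [0,0,0]},
])

```text
time_s: 9.0
eef_pos: [0.5581, 0.2114, 0.1284]
tcp_rot: [[0.522, 0.853, 0.0], [0.853, -0.522, -0.003], [-0.002, 0.001, -1.0]]
ft_force: [0.1, 0.5, 0.9]
finger_gap: 0.0002
finger_force: 0.0
```

```bash
python3 - <<'E'
from h import *
d=r.get_image('wrist');cv2.imwrite('pics/w3.png',d['img'][:,:,::-1])
s=r.sense();print(s['ft_force'],s['eef_pos'],s['joints'],rel([.559,.215,.1]),rel([.471,.241,.1]))
E
```

```text
[ 2.24378378 -0.7929209  -0.33135563] [0.55829252 0.21044878 0.12839894] [ 0.28773303  0.54491554 -0.94739176  1.6412789   0.47090482  1.20227133
 -1.31648439] [ 0.43199156 -0.18272327  2.83850906] [-1.95533002 -9.04278004  2.82903184]
```

View pics/w3.png

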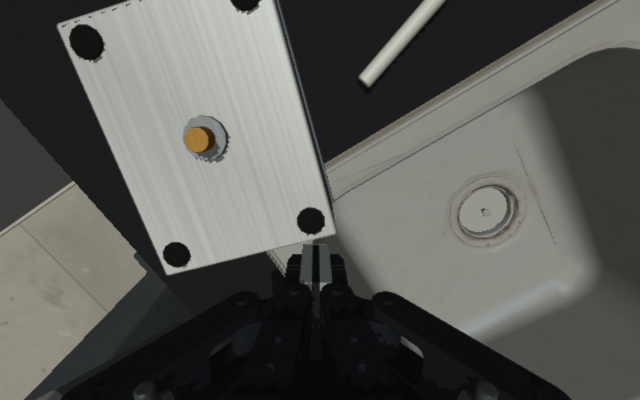

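The wrist view shows the far-right pad at (311,221) and the near-right pad at (176,254.5), both still up. The near-left pad is at (87,42).

```bash
python3 - <<'E'
from h import *
d=r.get_image('wrist')
print(back(d,[(311,221),(176,254.5)],.077),back(d,[(87,42)],.068)); print(rel([.559,.215,.1]))
E
```

```text
[[0.5601757  0.21861234 0.077     ]
 [0.47305824 0.24459951 0.077     ]] [[0.50945926 0.36956731 0.068     ]]
[ 0.23280387 -0.08702523  2.86265902]
```

Emit:
arm_command([
  {"fingers": 1,"linear": [0.4,-0.2,1.5],"turn": [0,0,0]},
  {"fingers": 1,"linear": [0.4,-0.2,2.4],"turn": [0,0,0]},
  {"fingers": 1,"linear": [0.4,-0.2,2.8],"turn": [0,0,0]},
  {"fingers": 1,"linear": [0.4,-0.2,3.1],"turn": [0,0,0]},
  {"fingers": 1,"linear": [0.4,-0.2,3.3],"turn": [0,0,0]},
])

```text
time_s: 9.6
eef_pos: [0.5582, 0.2206, 0.0949]
tcp_rot: [[0.519, 0.855, -0.0], [0.855, -0.519, 0.0], [-0.0, -0.001, -1.0]]
ft_force: [0.4, -0.3, 0.0]
finger_gap: 0.0003
finger_force: 0.0
```

Emit:
arm_command([
  {"fingers": 1,"linear": [0,0,0.2],"turn": [0,0,0]},
  {"fingers": 1,"linear": [0,0,0.3],"turn": [0,0,0]},
  {"fingers": 1,"linear": [0,0,0.4],"turn": [0,0,0]},
  {"fingers": 1,"linear": [0,0,0.5],"turn": [0,0,0]},
  {"fingers": 1,"linear": [0,0,0.6],"turn": [0,0,0]},
])

```text
time_s: 10.1
eef_pos: [0.5587, 0.2201, 0.0902]
tcp_rot: [[0.519, 0.855, 0.001], [0.855, -0.519, -0.0], [0.0, 0.001, -1.0]]
ft_force: [-2.2, -1.7, 6.0]
finger_gap: 0.0002
finger_force: 3.6
```

Emit:
arm_command([
  {"fingers": 1,"linear": [0,0,0.1],"turn": [0,0,0]},
  {"fingers": 1,"linear": [0,0,0.2],"turn": [0,0,0]},
  {"fingers": 1,"linear": [0,0,0.3],"turn": [0,0,0]},
  {"fingers": 1,"linear": [0,0,0.4],"turn": [0,0,0]},
  {"fingers": 1,"linear": [0,0,0.5],"turn": [0,0,0]},
])

```text
time_s: 10.6
eef_pos: [0.5591, 0.2197, 0.0857]
tcp_rot: [[0.52, 0.854, 0.002], [0.854, -0.52, -0.001], [0.0, 0.002, -1.0]]
ft_force: [-5.2, -5.1, 18.6]
finger_gap: 0.0
finger_force: 9.4
```

Emit:
arm_command([
  {"fingers": 1,"linear": [0,0,0.1],"turn": [0,0,0]},
  {"fingers": 1,"linear": [0,0,0.2],"turn": [0,0,0]},
  {"fingers": 1,"linear": [0,0,0.2],"turn": [0,0,0]},
  {"fingers": 1,"linear": [0,0,0],"turn": [0,0,0]},
  {"fingers": 1,"linear": [0,0,-1.5],"turn": [0,0,0]},
])

```text
time_s: 11.1
eef_pos: [0.5579, 0.2194, 0.0989]
tcp_rot: [[0.519, 0.855, -0.001], [0.855, -0.519, -0.001], [-0.002, -0.001, -1.0]]
ft_force: [-0.5, 0.2, -1.1]
finger_gap: -0.0001
finger_force: 0.0
```

Emit:
arm_command([
  {"fingers": 1,"linear": [0,0,-2.5],"turn": [0,0,0]},
  {"fingers": 1,"linear": [-0.9,-2.9,-3],"turn": [0,0,0]},
  {"fingers": 1,"linear": [-1.8,-5.8,-3],"turn": [0,0,0]},
  {"fingers": 1,"linear": [-2.6,-8.6,-3],"turn": [0,0,0]},
  {"fingers": 1,"linear": [-2.6,-8.6,-3],"turn": [0,0,0]},
])

```text
time_s: 11.6
eef_pos: [0.4682, 0.2443, 0.1302]
tcp_rot: [[0.515, 0.857, 0.0], [0.857, -0.515, -0.001], [-0.0, 0.001, -1.0]]
ft_force: [0.2, 0.2, -0.4]
finger_gap: 0.0002
finger_force: 0.0
```

```bash
python3 -c "
from h import *
s=r.sense();print(s['ft_force'],s['eef_pos'],rel([.472,.242,.096]))"
```

```text
[ 0.17252411  0.22800276 -0.36725948] [0.46821859 0.24426044 0.13018789] [2.42848649e-03 4.38496808e-01 3.41905278e+00]
```

Emit:
arm_command([
  {"fingers": 1,"linear": [0,0.3,1.5],"turn": [0,0,0]},
  {"fingers": 1,"linear": [0,0.3,2.3],"turn": [0,0,0]},
  {"fingers": 1,"linear": [0,0.3,2.8],"turn": [0,0,0]},
  {"fingers": 1,"linear": [0,0.3,3.1],"turn": [0,0,0]},
  {"fingers": 1,"linear": [0,0.3,3.4],"turn": [0,0,0]},
])

```text
time_s: 12.1
eef_pos: [0.474, 0.2409, 0.0949]
tcp_rot: [[0.519, 0.855, -0.001], [0.855, -0.519, 0.0], [-0.0, -0.001, -1.0]]
ft_force: [0.5, 0.6, 0.3]
finger_gap: -0.0
finger_force: 0.0
```

Emit:
arm_command([
  {"fingers": 1,"linear": [0,0,0.2],"turn": [0,0,0]},
  {"fingers": 1,"linear": [0,0,0.3],"turn": [0,0,0]},
  {"fingers": 1,"linear": [0,0,0.4],"turn": [0,0,0]},
  {"fingers": 1,"linear": [0,0,0.5],"turn": [0,0,0]},
  {"fingers": 1,"linear": [0,0,0.6],"turn": [0,0,0]},
])

```text
time_s: 12.6
eef_pos: [0.474, 0.2408, 0.0894]
tcp_rot: [[0.519, 0.855, 0.0], [0.855, -0.519, -0.0], [-0.0, 0.0, -1.0]]
ft_force: [-1.4, -1.4, 3.7]
finger_gap: 0.0
finger_force: 2.4
```

Emit:
arm_command([
  {"fingers": 1,"linear": [0,0,0.1],"turn": [0,0,0]},
  {"fingers": 1,"linear": [0,0,0.2],"turn": [0,0,0]},
  {"fingers": 1,"linear": [0,0,0.3],"turn": [0,0,0]},
  {"fingers": 1,"linear": [0,0,0.4],"turn": [0,0,0]},
  {"fingers": 1,"linear": [0,0,0.5],"turn": [0,0,0]},
])

```text
time_s: 13.1
eef_pos: [0.4738, 0.2408, 0.0849]
tcp_rot: [[0.519, 0.855, -0.0], [0.855, -0.519, -0.001], [-0.001, 0.0, -1.0]]
ft_force: [-8.6, -6.4, 25.1]
finger_gap: -0.0001
finger_force: 12.3
```

Emit:
arm_command([
  {"fingers": 1,"linear": [0,0,0.1],"turn": [0,0,0]},
  {"fingers": 1,"linear": [0,0,0.2],"turn": [0,0,0]},
  {"fingers": 1,"linear": [0,0,0.2],"turn": [0,0,0]},
  {"fingers": 1,"linear": [0,0,0.2],"turn": [0,0,0]},
  {"fingers": 1,"linear": [0,0,0.2],"turn": [0,0,0]},
])

```text
time_s: 13.6
eef_pos: [0.4739, 0.241, 0.0846]
tcp_rot: [[0.519, 0.855, 0.001], [0.855, -0.519, -0.002], [-0.002, 0.002, -1.0]]
ft_force: [-14.7, -11.0, 38.6]
finger_gap: 0.0001
finger_force: 19.5
```

All four corners stopped hard at the same height. I'll back off and look.

Emit:
arm_command([
  {"fingers": 1,"linear": [0,0,-2],"turn": [0,0,0]},
  {"fingers": 1,"linear": [0,0,-5],"turn": [0,0,0]},
  {"fingers": 1,"linear": [-3,-3,-9],"turn": [0,0,0]},
  {"fingers": 1,"linear": [-6,-3,-12],"turn": [0,0,0]},
  {"fingers": 1,"linear": [-9,-3,-14],"turn": [0,0,0]},
])

```text
time_s: 14.1
eef_pos: [0.401, 0.1807, 0.223]
tcp_rot: [[0.517, 0.856, 0.001], [0.856, -0.517, 0.001], [0.001, -0.0, -1.0]]
ft_force: [0.9, -1.7, 1.7]
finger_gap: -0.0
finger_force: 0.0
```

```bash
python3 - <<'E'
from h import *
d=r.get_image('side');e=r.get_image('scene')
f=lambda i,x,y,w,h:cv2.resize(i[y:y+h,x:x+w,::-1],(400,300),interpolation=cv2.INTER_CUBIC)
cv2.imwrite('pics/c3.png',np.hstack([f(d['img'],290,105,80,60),f(e['img'],260,140,80,60)]))
print(r.sense()['ft_force'])
E
```

```text
[-0.03778745  0.5492073   0.46685315]
```

View pics/c3.png

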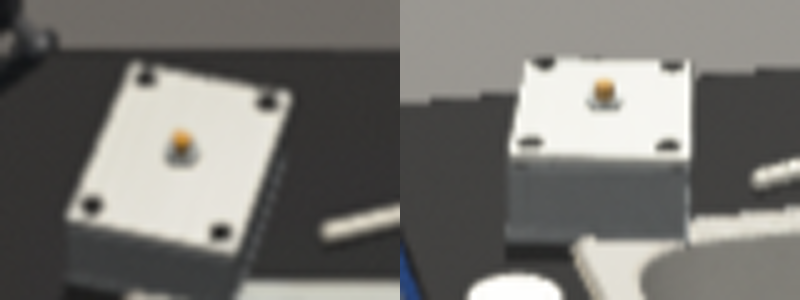

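The lid now sits flush on the box. In both views its pads have dropped about 8–10 crop pixels and the seal gap is gone.

```bash
python3 -c "
from workcell import r
print(r.job_done())"
```

```text
the job is handed in; nothing more can be done
None
```

I pressed the oblong box's lid home one corner at a time: near-left, far-left, far-right, near-right. Each corner reached a hard stop, the lid looks flat and sealed in the last pictures, the small box was not touched, and I handed the job in at about 14 s (no verdict came back).

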